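# Reset the board tester and hold its enabling plunger half-way

### The arm

A 6-joint arm with a two-finger parallel gripper is mounted at the origin on the work surface. World frame = base frame: x ahead of the robot, y to its left, z up, the work surface at z = 0. Lengths are in m, angles in rad, forces in N, time in s.
With the tool pointing down it reaches from about 0.35 to 0.775 m from the base axis. Payload 5.5 kg.
Tool frame: the origin (TCP) lies at the very end of the fingers, on their centre line; the grasp point (between the pads) lies 19 mm behind it (manip.tcp_to_grasp is the distance from the TCP to the grasp point, in m); z points along the fingers, y is the line along which they close (so a half turn about z gives the same grasp; the last joint's range is limited). The gripper opens to 85 mm and grips with 20 to 120 N. Pads are 22 mm wide; open, the fingers measure 114 mm over their backs; the gripper's body (76 mm by 85 mm) begins 54 mm behind the grasp point. The pads swing forward as they close: fully open they stand 13 mm farther back than shut.
Start: joints at [-1.452, 0.313, 0.046, 1.304, 0, 1.431], TCP at [0.147, -0.556, 0.231] pointing down, gripper open.
Joint ranges: [-2.76, 2.76], [-0.86, 1.69], [-1.03, 1.26], [-2.2, 2.34], [-1.47, 1.5], [-3.14, 3.14]. Speed limits (rad/s): [2.57, 2.57, 3.14, 3.14, 3.14, 3.14].

### API

Orientations are given as a unit quaternion [x, y, z, w].
In Python, from workcell import manip gives the robot as it stands.
- The arm moves only by the tool play_rows, never from a script. Its argument "increments" is a list of rows, each an object of numbers: "ax", "ay", "az": the turn, a rotation vector about the tool's x, y, z normalised to -1 to 1, where 1 is pi rad; "tx", "ty", "tz": the shift along the tool's x, y, z normalised to -1 to 1, where 1 is 0.3 m; "hand": the opening, from 0 (shut) to 1 (fully open). A call has 1 to 10 rows; each row is the pose to reach, as a shift and turn from the pose commanded when the call began, along the tool's axes at that moment, turning the shorter way round; what a row does not reach only later rows make up. A row lasts 1/8 s, in which the tool goes at most 62.5 mm and 10.7 degrees, less where a joint would pass 70% of its speed; a pose out of reach is approached as far as the arm can. A call with a number of a shift or a turn outside -1 to 1 is refused whole. A call with a gripper value outside its range is refused whole. The fingers move at their own pace and stop on an object; "newtons" is the grip in N (left out, the last holds). Time passes only in rows, so rows that repeat a pose let the fingers close. It gives the time, the measured TCP pose, the force, the opening and the grip force at its end, in the units of the state.
- manip.get_state(): the state, without advancing time (a new reading comes with each control period).
- manip.read_camera(name): name is "scene" or "top" or "wrist"; returns the picture (400x640x3 uint8, red, green, blue); there is no depth.
- manip.get_calibration(name): a dict with "mtx" (3x3 intrinsics, pixels), "rvec" (rotation vector, rad) and "tvec" (3), from world to camera coordinates, as OpenCV has them. Camera axes: x right, y down, z forward; pixel columns grow to the right and rows downward; lengths in m; the calibration is good to about 2 mm. A picture is of the moment at which its call begins: read the wrist's pose just before it. get_calibration takes no time and is no camera call; for the wrist camera it gives the pose at the moment of the call.
- manip.finish_job(): hands the job in; it is judged then, once.
The state is a dict: "time_s": time; "qpos": joint angles; "dq": joint speeds; "tau": joint torques, N m; "tcp_pos": TCP position; "tool_rot": TCP orientation; "contact_force": force on the tool from outside, world axes, zero at the start; "torque": the same for the moment, N m; "finger_gap": opening from 0.0 (shut) to 1.0 (fully open); "gripper_force": force on a finger pad.
Only numpy, scipy, OpenCV 4.12 (cv2) and the standard library are available. Lean on these libraries where they do the work, as an engineer would, in place of code of your own. Each camera call takes 0.05 s, during which the arm holds its last target. There are 200 camera calls.

### The job

Run the safety test on the board in the bench tester: first reset the tester by pressing the yellow treadle with the gripper right down to its stop and letting it come all the way up again, then press the tester's white-capped enabling plunger half-way down (about 10 mm of its 20 mm, the green band at the collar's rim) and finish while still holding it there with the gripper. Never push the plunger on to its bottom stop, which trips the tester, and leave the capacitor, barcode scanner and screwdriver where they are.

Things in the scene. Friction and masses are not known exactly. Their poses are not given: they have to be found in the camera images.
- pedal: Fixed dark steel base plate of the treadle, 190 x 110 x 12 mm (x, y, z). Origin: centre of its underside, on the bench. Its -x end is where the treadle's free end is; the hinge lies along y at x = +70 mm, 28 mm above the bench, between two 46 mm high cheeks at y = +-51 mm.
- treadle (a joint): Hinge of the treadle, a yellow plate 150 x 88 x 8 mm with a black ribbed rubber pad (75 x 80 mm). 0 rad: fully up, the plate sloping 17 degrees up from the hinge to its free end (top of the end about 75 mm above the bench). 0.30 rad: on its stop, level. Grows as it is pressed down; a spring (about 4 N at the pad when up, 10 N at the stop) brings it back to 0 when let go.
- treadle_pad (a point): Centre of the top face of the treadle's rubber pad, 100 mm from the hinge: the place to press. About 66 mm above the bench when up, 37 mm when on its stop. Moves with the treadle.
- tester: Fixed grey bench tester, a box 180 x 220 x 60 mm (x, y, z) with a green circuit board in a black nest on top (parts up to 84 mm above the bench). Origin: centre of its underside, on the bench. The plunger is at x = -40, y = +55 mm in its frame, in a black collar of 50 mm diameter whose rim is 75 mm above the bench.
- plunger (a joint): Travel of the enabling plunger straight down, in m: 0 is fully up, 0.020 its bottom stop. Spring: about 4 N to start, 7 N half-way, 10 N at the bottom; it comes back up when let go. Its stem (32 mm diameter) is yellow up to 6 mm above the collar when up, green from 6 to 14 mm, red from 14 to 22 mm: with 6 to 14 mm of travel the green band is at the collar's rim.
- plunger_top (a point): Centre of the top face of the plunger's white cap (44 mm diameter, 10 mm thick), 107 mm above the bench when up, 97 mm when half-way. Moves with the plunger.
- capacitor: Loose blue capacitor can standing upright between tester and treadle, 32 mm diameter, 50 mm high, about 50 g. Origin: centre of its underside. Not to be moved.
- scanner: Loose hand barcode scanner lying on the bench, black handle and grey head, 155 x 65 x 32 mm, long along its x. Origin: on the underside near its middle. Not to be moved.
- driver: Loose screwdriver with red handle, 180 mm long, lying along its x, handle (26 mm thick) to -x. Origin: under its middle, on the bench. Not to be moved.
Things that resemble listed ones, but are neither listed nor needed, are in the scene too. There is more than one size of the pedal; the job needs the middle-sized.

How it is judged:
On the way, in this order (a step that is already met when the one before it is completed fails the run):
1. the treadle is pressed down to its stop with the gripper (value of joint treadle above 0.27 rad and contact force between any of the fingers, the arm and pedal above 1 N), for 0.1 s.
2. the treadle is let all the way up again, the plunger still up (value of joint treadle below 0.03 rad and value of joint plunger below 0.004 m), for 0.1 s.
3. the plunger is held half-way down (value of joint plunger between 0.006 and 0.014 m and contact force between any of the fingers, the arm and tester above 1 N), for 0.3 s.
At the end, for the whole second after the job is handed in: The gripper holds the plunger 6 to 14 mm down (pushing on it with more than 1 N), the treadle is fully up (under 0.03 rad), and the capacitor, scanner and screwdriver are within 30 mm of where they were (all of step 3 and value of joint treadle below 0.03 rad and distance of each of capacitor, scanner, driver from where it was at the start of the episode below 0.03 m); the arm keeps its last pose, push and grip.
It fails at once if the plunger is pushed on to its bottom stop (over 18 mm) (value of joint plunger above 0.018 m).
It fails at once if the capacitor, scanner or screwdriver is moved more than 30 mm (distance of any of capacitor, scanner, driver from where it was at the start of the episode above 0.03 m).
It also fails if it takes over 40 s, if anything falls off the work surface, if the arm or the gripper's body presses on something with over 40 N, if the wrist force passes 120 N, or if a joint passes its speed limit or range.

## Working session

There is one attempt and no reset: what is moved stays moved. The work goes in short steps, Python scripts to look and compute and a tool call to move; the robot and the scene stay as the last step left them, time stands still between calls to the robot, and variables do not carry over. Pictures are saved under pics/ and viewed, at most 10 in all, crops included, and the job is handed in when it is done.

Besides the shell and the picture viewer there is one more tool, called after "Request:" as a command line: name --argument value ..., lists and objects as JSON in quotes. play_rows: Moves the arm, as the interface text tells. Its arguments: {"type":"object","properties":{"increments":{"type":"array"},"newtons":{"type":"number"}},"required":["increments"]}

```bash
mkdir -p pics
python3 - <<'E'
from workcell import manip
import cv2
for n in ("top","scene"):
    im=manip.read_camera(n); cv2.imwrite(f"pics/{n}0.png",im[:,:,::-1])
    print(n,{k:v.tolist() if hasattr(v,'tolist') else v for k,v in manip.get_calibration(n).items()})
s=manip.get_state();print(s)
E
```

```text
top {'mtx': [[438.61910635744, 0.0, 323.42393566526266], [0.0, 438.61910635744, 196.19101539974753], [0.0, 0.0, 1.0]], 'rvec': [2.1713831148953457, -2.148776964273688, 0.10549573797309802], 'tvec': [-0.0009655054793674228, 0.46283733914201836, 1.4527352600464718]}
scene {'mtx': [[384.0593788300341, 0.0, 321.0039461477661], [0.0, 384.0593788300341, 196.86935079679063], [0.0, 0.0, 1.0]], 'rvec': [2.1688211318795774, 0.7288201565426616, -0.34985712475656106], 'tvec': [-0.36623690424715083, -0.09929717955337716, 1.356515189616962]}
{'time_s': 0.1, 'qpos': array([-1.45160907e+00,  3.13880937e-01,  4.51132387e-02,  1.30360525e+00,
        6.05329859e-06,  1.43121161e+00]), 'dq': array([-0.00078768, -0.00213626,  0.00175225,  0.00112483,  0.00059175,
       -0.00156756]), 'tau': array([ 2.97005667e-03, -4.81726563e+01,  2.99244153e+01,  1.28189806e-02,
       -8.39461995e-05,  3.08669314e-06]), 'tcp_pos': array([ 0.14708613, -0.55540707,  0.23053173]), 'tool_rot': array([ 9.91640996e-01,  1.29025246e-01,  1.10660935e-05, -7.88236322e-04]), 'contact_force': array([-1.10107044, -0.78947242, -0.80494315]), 'torque': array([-0.00974601, -0.03609542, -0.01146243]), 'gripper_force': 0.0, 'finger_gap': 1.0011246124322952}
```

View pics/top0.png

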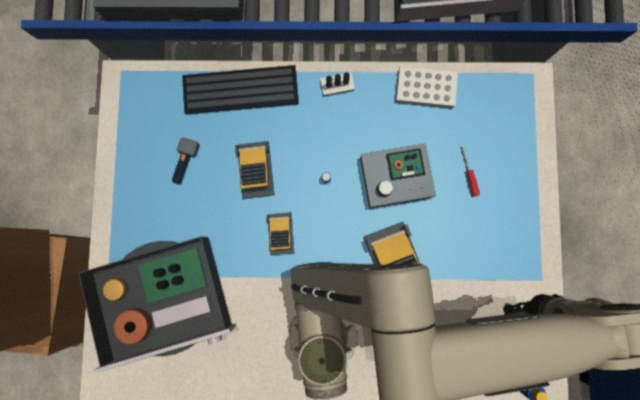

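View pics/scene0.png

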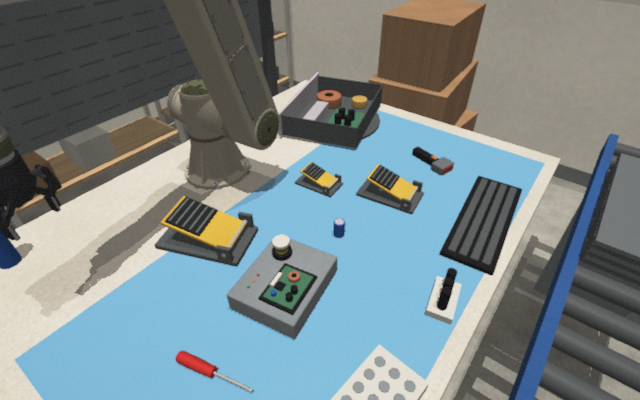

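```bash
cat > h.py <<'E'
import cv2,numpy as np
from workcell import manip
def ray(cal,uv,z):
    K,R=np.array(cal['mtx']),cv2.Rodrigues(np.array(cal['rvec'],float))[0];t=np.array(cal['tvec'],float).ravel()
    c=-R.T@t; d=R.T@np.linalg.solve(K,[uv[0],uv[1],1.]); return c+d*(z-c[2])/d[2]
def proj(cal,p):
    return cv2.projectPoints(np.array(p,float).reshape(-1,1,3),np.array(cal['rvec'],float),np.array(cal['tvec'],float),np.array(cal['mtx']),None)[0].reshape(-1,2)
E
python3 - <<'E'
from h import *
im=cv2.imread("pics/top0.png");c=manip.get_calibration("top");hsv=cv2.cvtColor(im,cv2.COLOR_BGR2HSV)
def comps(m,x0,x1,y0,y1,z,name):
    k=np.zeros_like(m);k[y0:y1,x0:x1]=m[y0:y1,x0:x1]
    n,l,s,ce=cv2.connectedComponentsWithStats(k)
    i=1+np.argmax(s[1:,4]);
    pts=np.argwhere(l==i)[:,::-1].astype(np.float32);r=cv2.minAreaRect(pts)
    print(name,s[i],ce[i],r,ray(c,r[0],z).round(4)); 
    b=np.array([ray(c,p,z)[:2] for p in cv2.boxPoints(r)]);print(b.round(3).tolist(),np.linalg.norm(b[0]-b[1]),np.linalg.norm(b[1]-b[2]))
blue=cv2.inRange(hsv,(90,70,120),(115,255,255))
comps(255-blue,225,285,135,205,.01,"pedal all")
comps(255-blue,262,300,205,260,.01,"small")
comps(cv2.inRange(hsv,(15,120,120),(32,255,255)),225,285,135,205,.05,"yellow")
comps(cv2.inRange(hsv,(0,0,170),(180,60,255)),370,400,175,205,.107,"cap")
comps(255-blue,350,445,135,215,.05,"tester")
comps(255-blue,312,340,165,190,.025,"cap.can")
cv2.imwrite("pics/c1.png",np.hstack([cv2.resize(im[130:210,220:300],None,fx=5,fy=5,interpolation=2),cv2.resize(im[140:220,355:435],None,fx=5,fy=5,interpolation=2)]))
s=cv2.imread("pics/scene0.png")
cv2.imwrite("pics/c2.png",np.hstack([cv2.resize(s[150:220,350:430],None,fx=5,fy=5,interpolation=2),cv2.resize(s[225:295,245:325],None,fx=5,fy=5,interpolation=2)]))
E
```

```text
pedal all [ 236  142   38   57 1737] [254.69833045 169.56303972] ((254.58872985839844, 169.7542724609375), (54.097496032714844, 33.2413330078125), 83.2901611328125) [0.5534 0.2414 0.01  ]
[[0.64, 0.312], [0.655, 0.198], [0.468, 0.172], [0.454, 0.284]] 0.11486241621828074 0.18848348543547283
small [267 213  27  42 972] [280.10185185 233.53497942] ((280.0411682128906, 233.5352783203125), (40.80253982543945, 24.236095428466797), 85.60128784179688) [0.3362 0.1491 0.01  ]
[[0.401, 0.197], [0.409, 0.115], [0.272, 0.102], [0.265, 0.183]] 0.08227359391053642 0.13743670952507922
yellow [240 148  28  40 485] [253.33402062 161.70927835] ((252.93991088867188, 167.56842041015625), (38.404029846191406, 26.203584671020508), 86.3086166381836) [0.554  0.2402 0.05  ]
[[0.616, 0.29], [0.622, 0.202], [0.493, 0.191], [0.486, 0.278]] 0.08806043942965242 0.1302127040096336
cap [380 181  13  13 136] [385.69117647 187.01470588] ((386.0, 187.0), (12.0, 12.0), 90.0) [ 0.4853 -0.196   0.107 ]
[[0.504, -0.177], [0.505, -0.215], [0.466, -0.215], [0.466, -0.177]] 0.03821378106376378 0.03852811852023819
tester [ 359  144   77   65 3818] [396.38999476 175.94473546] ((396.4788513183594, 176.00364685058594), (56.114234924316406, 70.07854461669922), 80.13418579101562) [ 0.53   -0.2385  0.05  ]
[[0.602, -0.108], [0.645, -0.339], [0.459, -0.368], [0.417, -0.14]] 0.23489688976195616 0.1881673621071968
cap.can [321 173   9  11  73] [325.21917808 177.69863014] ((325.0, 178.0), (10.0, 8.0), 90.0) [ 0.5248 -0.0008  0.025 ]
[[0.542, 0.013], [0.542, -0.014], [0.508, -0.014], [0.508, 0.013]] 0.027116880830819774 0.034206528561873194
```

View pics/c1.png

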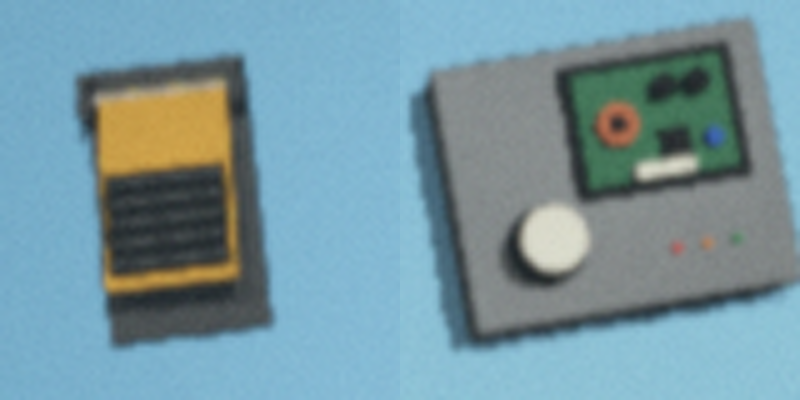

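View pics/c2.png

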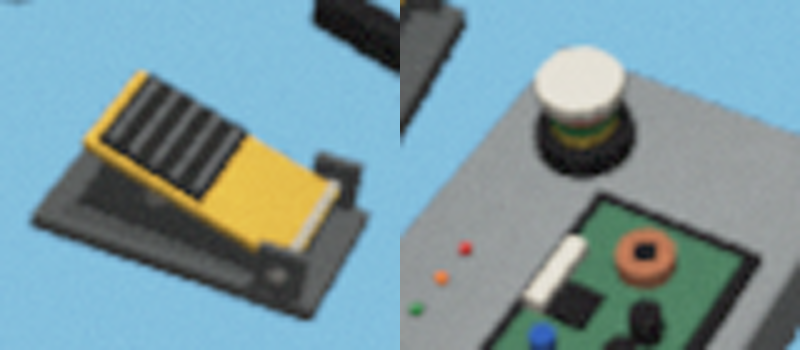

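Run:
```python
from h import *
t,s=manip.get_calibration("top"),manip.get_calibration("scene")
print("pad",ray(t,(253.2,173.6),.066),ray(s,(384.6,177),.066))
print("plunger",ray(t,(385.3,187.4),.107),ray(s,(280.8,240.6),.107))
from scipy.spatial.transform import Rotation as R
q=manip.get_state()['tool_rot'];print(R.from_quat(q).as_matrix().round(3))
```

```text
pad [0.53107535 0.23598439 0.066     ] [0.53584827 0.23047791 0.066     ]
plunger [ 0.48399396 -0.1938074   0.107     ] [ 0.48850365 -0.19786848  0.107     ]
[[ 0.967  0.256 -0.   ]
 [ 0.256 -0.967  0.002]
 [ 0.    -0.002 -1.   ]]
```

Request:
play_rows --increments '[{"tx":0.969,"ty":-0.623,"tz":0.03,"hand":0},{"tx":0.969,"ty":-0.623,"tz":0.03,"hand":0},{"tx":0.969,"ty":-0.623,"tz":0.03,"hand":0},{"tx":0.969,"ty":-0.623,"tz":0.03,"hand":0},{"tx":0.969,"ty":-0.623,"tz":0.03,"hand":0},{"tx":0.969,"ty":-0.623,"tz":0.03,"hand":0},{"tx":0.969,"ty":-0.623,"tz":0.03,"hand":0},{"tx":0.969,"ty":-0.623,"tz":0.03,"hand":0},{"tx":0.969,"ty":-0.623,"tz":0.03,"hand":0}]' --newtons 30

```text
invalid input at $.increments[0]: expected keys ax, ay, az, tx, ty, tz, hand
```

Request:
play_rows --increments '[{"tx":0.626,"ty":-0.8,"tz":0,"hand":0},{"tx":0.626,"ty":-0.8,"tz":0,"hand":0},{"tx":0.626,"ty":-0.8,"tz":0,"hand":0},{"tx":0.626,"ty":-0.8,"tz":0,"hand":0},{"tx":0.626,"ty":-0.8,"tz":0,"hand":0},{"tx":0.626,"ty":-0.8,"tz":0,"hand":0},{"tx":0.626,"ty":-0.8,"tz":0,"hand":0},{"tx":0.626,"ty":-0.8,"tz":0,"hand":0}]'

```text
invalid input at $.increments[0]: expected keys ax, ay, az, tx, ty, tz, hand
```

Request:
play_rows --increments '[{"tx":0.322,"ty":-0.788,"tz":0.1,"hand":0},{"tx":0.322,"ty":-0.788,"tz":0.1,"hand":0},{"tx":0.322,"ty":-0.788,"tz":0.1,"hand":0},{"tx":0.322,"ty":-0.788,"tz":0.1,"hand":0},{"tx":0.322,"ty":-0.788,"tz":0.233,"hand":0},{"tx":0.322,"ty":-0.788,"tz":0.233,"hand":0},{"tx":0.322,"ty":-0.788,"tz":0.233,"hand":0},{"tx":0.322,"ty":-0.788,"tz":0.233,"hand":0}]'

```text
invalid input at $.increments[0]: expected keys ax, ay, az, tx, ty, tz, hand
```

Request:
play_rows --increments '[{"ax":0,"ay":0,"az":0,"tx":0.969,"ty":-0.623,"tz":0.03,"hand":0},{"ax":0,"ay":0,"az":0,"tx":0.969,"ty":-0.623,"tz":0.03,"hand":0},{"ax":0,"ay":0,"az":0,"tx":0.969,"ty":-0.623,"tz":0.03,"hand":0},{"ax":0,"ay":0,"az":0,"tx":0.969,"ty":-0.623,"tz":0.03,"hand":0},{"ax":0,"ay":0,"az":0,"tx":0.969,"ty":-0.623,"tz":0.03,"hand":0},{"ax":0,"ay":0,"az":0,"tx":0.969,"ty":-0.623,"tz":0.03,"hand":0},{"ax":0,"ay":0,"az":0,"tx":0.969,"ty":-0.623,"tz":0.03,"hand":0},{"ax":0,"ay":0,"az":0,"tx":0.969,"ty":-0.623,"tz":0.03,"hand":0},{"ax":0,"ay":0,"az":0,"tx":0.969,"ty":-0.623,"tz":0.03,"hand":0}]' --newtons 30

```text
time_s: 1.23
tcp_pos: [0.3797, -0.3017, 0.2222]
tool_rot: [0.992, 0.128, -0.0, 0.0]
contact_force: [-0.6, -0.3, -0.5]
finger_gap: 0.002
gripper_force: 0.0
```

Request:
play_rows --increments '[{"ax":0,"ay":0,"az":0,"tx":0.626,"ty":-0.8,"tz":0,"hand":0},{"ax":0,"ay":0,"az":0,"tx":0.626,"ty":-0.8,"tz":0,"hand":0},{"ax":0,"ay":0,"az":0,"tx":0.626,"ty":-0.8,"tz":0,"hand":0},{"ax":0,"ay":0,"az":0,"tx":0.626,"ty":-0.8,"tz":0,"hand":0},{"ax":0,"ay":0,"az":0,"tx":0.626,"ty":-0.8,"tz":0,"hand":0},{"ax":0,"ay":0,"az":0,"tx":0.626,"ty":-0.8,"tz":0,"hand":0},{"ax":0,"ay":0,"az":0,"tx":0.626,"ty":-0.8,"tz":0,"hand":0}]'

```text
time_s: 2.1
tcp_pos: [0.5003, -0.0216, 0.2221]
tool_rot: [0.992, 0.129, -0.0, 0.0]
contact_force: [-0.5, 0.2, 0.7]
finger_gap: -0.003
gripper_force: 0.0
```

Request:
play_rows --increments '[{"ax":0,"ay":0,"az":0,"tx":0.322,"ty":-0.788,"tz":0.1,"hand":0},{"ax":0,"ay":0,"az":0,"tx":0.322,"ty":-0.788,"tz":0.1,"hand":0},{"ax":0,"ay":0,"az":0,"tx":0.322,"ty":-0.788,"tz":0.1,"hand":0},{"ax":0,"ay":0,"az":0,"tx":0.322,"ty":-0.788,"tz":0.1,"hand":0},{"ax":0,"ay":0,"az":0,"tx":0.322,"ty":-0.788,"tz":0.233,"hand":0},{"ax":0,"ay":0,"az":0,"tx":0.322,"ty":-0.788,"tz":0.233,"hand":0},{"ax":0,"ay":0,"az":0,"tx":0.322,"ty":-0.788,"tz":0.233,"hand":0}]'

```text
time_s: 2.98
tcp_pos: [0.535, 0.2266, 0.1533]
tool_rot: [0.991, 0.131, -0.0, -0.001]
contact_force: [-0.0, 0.1, 0.2]
finger_gap: 0.003
gripper_force: 0.0
```

Run:
```python
from h import *
im=manip.read_camera("scene")[:,:,::-1]
cv2.imwrite("pics/s2.png",cv2.resize(im[100:220,320:480],None,fx=5,fy=5,interpolation=2))
```

```text
(no output)
```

View pics/s2.png

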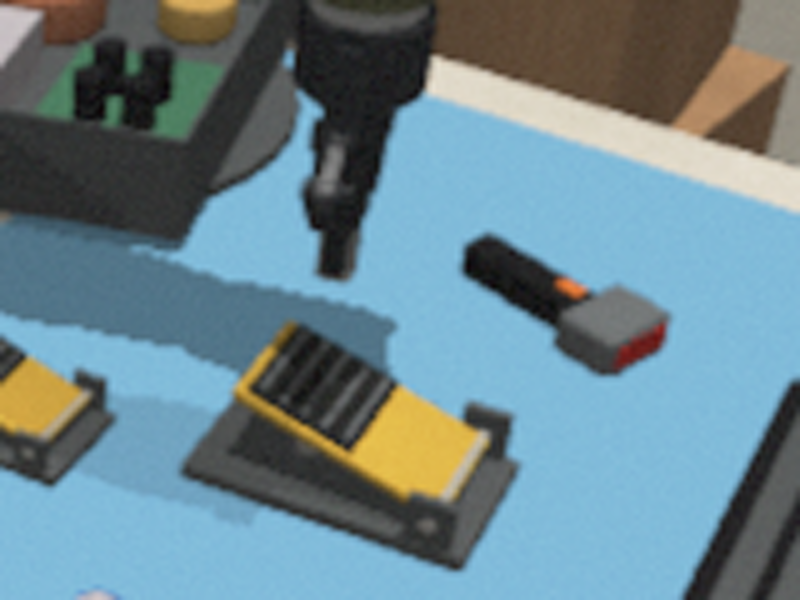

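Request:
play_rows --increments '[{"ax":0,"ay":0,"az":0,"tx":0,"ty":-0.01,"tz":0.12,"hand":0},{"ax":0,"ay":0,"az":0,"tx":0,"ty":-0.01,"tz":0.2,"hand":0},{"ax":0,"ay":0,"az":0,"tx":0,"ty":-0.01,"tz":0.25,"hand":0},{"ax":0,"ay":0,"az":0,"tx":0,"ty":-0.01,"tz":0.29,"hand":0},{"ax":0,"ay":0,"az":0,"tx":0,"ty":-0.01,"tz":0.33,"hand":0},{"ax":0,"ay":0,"az":0,"tx":0,"ty":-0.01,"tz":0.36,"hand":0},{"ax":0,"ay":0,"az":0,"tx":0,"ty":-0.01,"tz":0.36,"hand":0}]'

```text
time_s: 3.9
tcp_pos: [0.5335, 0.2301, 0.0451]
tool_rot: [0.991, 0.133, -0.001, -0.002]
contact_force: [-4.4, -2.0, 8.8]
finger_gap: 0.007
gripper_force: 4.2
```

Request:
play_rows --increments '[{"ax":0,"ay":0,"az":0,"tx":0,"ty":0,"tz":0.015,"hand":0},{"ax":0,"ay":0,"az":0,"tx":0,"ty":0,"tz":0.025,"hand":0},{"ax":0,"ay":0,"az":0,"tx":0,"ty":0,"tz":0.028,"hand":0},{"ax":0,"ay":0,"az":0,"tx":0,"ty":0,"tz":0.028,"hand":0}]'

```text
time_s: 4.4
tcp_pos: [0.5329, 0.2301, 0.0374]
tool_rot: [0.991, 0.134, -0.001, -0.002]
contact_force: [-5.8, -1.6, 10.9]
finger_gap: 0.005
gripper_force: 5.4
```

Request:
play_rows --increments '[{"ax":0,"ay":0,"az":0,"tx":0,"ty":0,"tz":0.006,"hand":0},{"ax":0,"ay":0,"az":0,"tx":0,"ty":0,"tz":0.01,"hand":0},{"ax":0,"ay":0,"az":0,"tx":0,"ty":0,"tz":0.01,"hand":0}]'

```text
time_s: 4.78
tcp_pos: [0.5329, 0.2301, 0.0367]
tool_rot: [0.991, 0.134, -0.0, -0.002]
contact_force: [-11.2, -3.7, 26.8]
finger_gap: -0.003
gripper_force: 13.1
```

Request:
play_rows --increments '[{"ax":0,"ay":0,"az":0,"tx":0,"ty":0,"tz":-0.05,"hand":0},{"ax":0,"ay":0,"az":0,"tx":0,"ty":0,"tz":-0.1,"hand":0},{"ax":0,"ay":0,"az":0,"tx":0,"ty":0,"tz":-0.25,"hand":0},{"ax":0,"ay":0,"az":0,"tx":0,"ty":0,"tz":-0.45,"hand":0},{"ax":0,"ay":0,"az":0,"tx":0,"ty":0,"tz":-0.5,"hand":0},{"ax":0,"ay":0,"az":0,"tx":0,"ty":0,"tz":-0.5,"hand":0}]'

```text
time_s: 5.52
tcp_pos: [0.535, 0.2299, 0.1843]
tool_rot: [0.991, 0.134, 0.001, -0.002]
contact_force: [0.3, 0.2, -0.5]
finger_gap: -0.0
gripper_force: 0.0
```

Run:
```python
from h import *
from scipy.spatial.transform import Rotation as R
im=manip.read_camera("scene")[:,:,::-1]
cv2.imwrite("pics/s3.png",cv2.resize(im[100:220,320:480],None,fx=5,fy=5,interpolation=2))
s=manip.get_state();print(s['tcp_pos'],s['contact_force'])
print(R.from_quat(s['tool_rot']).as_matrix().T@(np.array([.486,-.196,.18])-s['tcp_pos'])/.3)
```

```text
[0.5339222  0.22963702 0.18250926] [ 0.06062205  0.30815241 -0.61498467]
[-0.52946575  1.32597559  0.00266201]
```

View pics/s3.png

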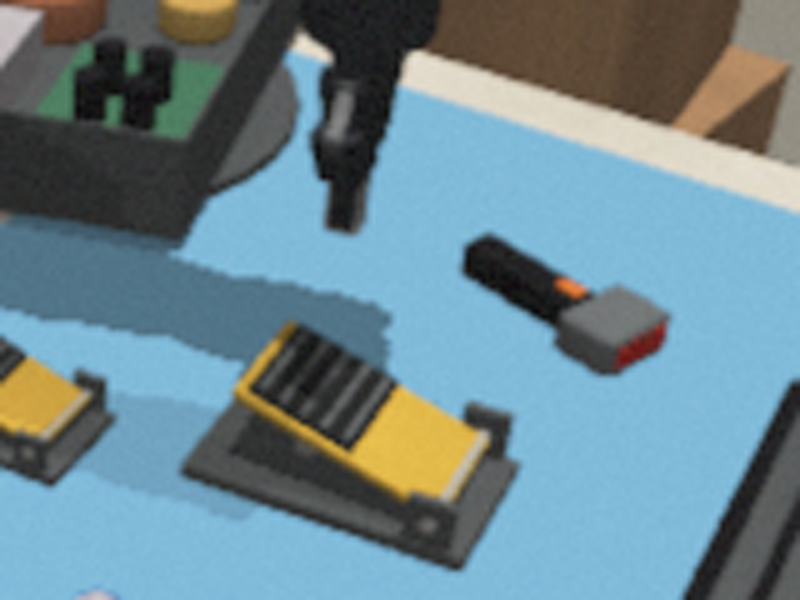

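The treadle is fully up again, with its pad back at (325,385) in the crop and the gripper clear above it. Next I move over the plunger.

Request:
play_rows --increments '[{"ax":0,"ay":0,"az":0,"tx":-0.4,"ty":0.99,"tz":0,"hand":0},{"ax":0,"ay":0,"az":0,"tx":-0.4,"ty":0.99,"tz":0,"hand":0},{"ax":0,"ay":0,"az":0,"tx":-0.4,"ty":0.99,"tz":0,"hand":0},{"ax":0,"ay":0,"az":0,"tx":-0.4,"ty":0.99,"tz":0,"hand":0},{"ax":0,"ay":0,"az":0,"tx":-0.4,"ty":0.99,"tz":0,"hand":0},{"ax":0,"ay":0,"az":0,"tx":-0.4,"ty":0.99,"tz":0,"hand":0},{"ax":0,"ay":0,"az":0,"tx":-0.4,"ty":0.99,"tz":0,"hand":0}]'

```text
time_s: 6.45
tcp_pos: [0.4959, -0.0885, 0.1799]
tool_rot: [0.991, 0.133, -0.002, -0.003]
contact_force: [-0.2, 0.8, -1.3]
finger_gap: 0.001
gripper_force: 0.0
```

Request:
play_rows --increments '[{"ax":0,"ay":0,"az":0,"tx":-0.13,"ty":0.335,"tz":0,"hand":0},{"ax":0,"ay":0,"az":0,"tx":-0.13,"ty":0.335,"tz":0.1,"hand":0},{"ax":0,"ay":0,"az":0,"tx":-0.13,"ty":0.335,"tz":0.16,"hand":0},{"ax":0,"ay":0,"az":0,"tx":-0.13,"ty":0.335,"tz":0.16,"hand":0}]'

```text
time_s: 6.95
tcp_pos: [0.4848, -0.1932, 0.131]
tool_rot: [0.991, 0.134, -0.002, -0.004]
contact_force: [-0.1, 0.3, 0.6]
finger_gap: 0.001
gripper_force: 0.0
```

Run:
```python
from h import *
im=manip.read_camera("scene")[:,:,::-1]
p=manip.get_state()['tcp_pos'];print(p)
print(proj(manip.get_calibration("scene"),[p,[.486,-.196,.107]]))
w=manip.read_camera("wrist")[:,:,::-1]
cv2.imwrite("pics/s4.png",np.hstack([cv2.resize(im[195:295,230:330],(400,400),interpolation=2),cv2.resize(w,(400,250))if 0 else cv2.copyMakeBorder(cv2.resize(w,(400,250)),0,150,0,0,0)]))
print(proj(manip.get_calibration("wrist"),[p,[.486,-.196,.107]])*.625)
```

```text
[ 0.48553429 -0.19347743  0.13225   ]
[[280.33989863 231.71176042]
 [280.54816757 239.71057372]]
[[201.63678587 163.18449571]
 [204.72096755 149.16137068]]
```

View pics/s4.png

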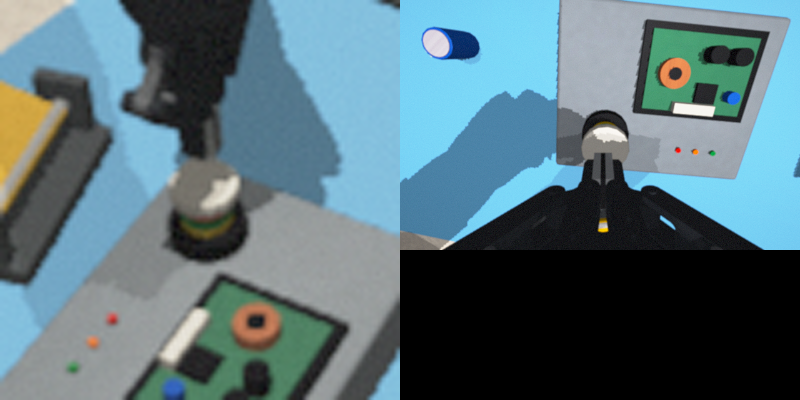

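The fingertips are above the white cap (cap at about (205,185) in the left half), roughly centred. I descend gently, watching the force.

Request:
play_rows --increments '[{"ax":0,"ay":0,"az":0,"tx":0,"ty":0,"tz":0.04,"hand":0},{"ax":0,"ay":0,"az":0,"tx":0,"ty":0,"tz":0.07,"hand":0},{"ax":0,"ay":0,"az":0,"tx":0,"ty":0,"tz":0.09,"hand":0},{"ax":0,"ay":0,"az":0,"tx":0,"ty":0,"tz":0.09,"hand":0}]'

```text
time_s: 7.55
tcp_pos: [0.4858, -0.1949, 0.1061]
tool_rot: [0.991, 0.134, -0.0, -0.003]
contact_force: [-1.2, 1.7, 3.9]
finger_gap: -0.003
gripper_force: 2.1
```

Contact at z ≈ 0.106. I go another 9 mm.

Request:
play_rows --increments '[{"ax":0,"ay":0,"az":0,"tx":0,"ty":0,"tz":0.015,"hand":0},{"ax":0,"ay":0,"az":0,"tx":0,"ty":0,"tz":0.025,"hand":0},{"ax":0,"ay":0,"az":0,"tx":0,"ty":0,"tz":0.03,"hand":0},{"ax":0,"ay":0,"az":0,"tx":0,"ty":0,"tz":0.03,"hand":0},{"ax":0,"ay":0,"az":0,"tx":0,"ty":0,"tz":0.03,"hand":0}]'

```text
time_s: 8.18
tcp_pos: [0.4859, -0.1951, 0.0981]
tool_rot: [0.991, 0.134, 0.0, -0.002]
contact_force: [-2.3, 3.1, 6.7]
finger_gap: -0.002
gripper_force: 3.3
```

Run:
```python
from h import *
im=manip.read_camera("scene")[:,:,::-1]
s=manip.get_state();print(s['tcp_pos'],s['contact_force'])
cv2.imwrite("pics/s5.png",np.hstack([cv2.resize(im[215:275,250:310],(400,400),interpolation=2),cv2.resize(im[140:220,350:430],(400,400),interpolation=2)]))
```

```text
[ 0.48592235 -0.19507722  0.09816327] [-2.04134938  2.23449299  6.59535714]
```

View pics/s5.png

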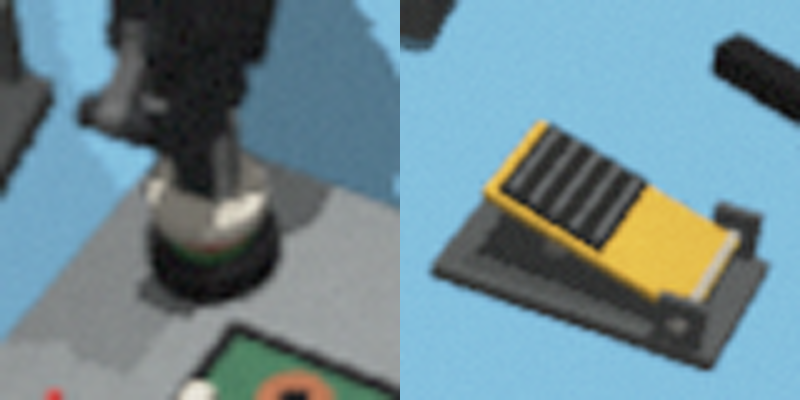

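The green band sits at the collar rim at about (215,255), and the treadle is up. I hold briefly with 1 mm more.

Request:
play_rows --increments '[{"ax":0,"ay":0,"az":0,"tx":0,"ty":0,"tz":0.003,"hand":0},{"ax":0,"ay":0,"az":0,"tx":0,"ty":0,"tz":0.003,"hand":0},{"ax":0,"ay":0,"az":0,"tx":0,"ty":0,"tz":0.003,"hand":0},{"ax":0,"ay":0,"az":0,"tx":0,"ty":0,"tz":0.003,"hand":0}]'

```text
time_s: 8.72
tcp_pos: [0.4859, -0.1951, 0.0973]
tool_rot: [0.991, 0.134, 0.0, -0.002]
contact_force: [-2.4, 3.1, 7.2]
finger_gap: -0.003
gripper_force: 3.5
```

```bash
python3 -c "
from workcell import manip
s=manip.get_state();print(s['tcp_pos'],s['contact_force']);print(manip.finish_job())"
```

```text
[ 0.48592613 -0.19508739  0.09732184] [-2.38332452  3.14796911  7.15099824]
the job is handed in; nothing more can be done
None
```

I pressed the middle-sized treadle to its stop and let it come fully up, then handed the job in with the gripper holding the plunger about 10 mm down (green band at the rim, about 7 N); no verdict came back, and I did not re-measure the loose objects, though the gripper never went near them.

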